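# Mount an empty spool on the thread winder and keep it pressed home

### The job

Mount the empty light-blue spool on the thread winder: pick it up by its top rim, lower it over the spindle, turn it until the cross-shaped bore meshes with the four brass drive keys, and slide it all the way down until the sprung seat plate under it is pressed to its stop. Finish while still holding the spool by its top rim and pressing it fully down, because I will tighten the spindle lock while you hold it: do not let go or ease off at the end. Leave the two full spools and the pincushion standing where they are.

Things in the scene. Friction and masses are not known exactly. Their poses are not given: they have to be found in the camera images.
- spool: empty light-blue plastic spool, upright, any yaw; 80 mm tall, 70 g, both ends alike: round rims of 60 mm diameter at heights 0-8 and 72-80 mm, 40 mm barrel between. Cross-shaped bore right through, visible from above: four slots 90 deg apart along its x and y axes, each 10.5 mm wide, reaching 15.5 mm from the axis; its middle passes a 14.8 mm rod. Origin: centre of the underside, z up the axis
- winder: thread winder fixed to the bench: white housing 65 mm high with a vertical spindle on top. Origin on the spindle axis at bench height; housing spans y -75 to +245 mm, x -75 to +75 mm. At y +200 a tension post rises to 180 mm (its wire hook reaches 46 mm towards the spindle); near x -30, y 75 to 120 mm a wire layer guide rises to 106 mm. Black lock knob on the +x face: not part of this job
- spindle (a joint): turning angle of the spindle about the vertical (rad, counter-clockwise from above); world yaw of the keys = winder yaw + this angle. It stays as found, but a torque over 0.15 N m turns it; a spool resting on the keys under a light push does not drag it along
- key_tops (a point): on the spindle axis at the top of the four brass drive keys, 97 mm above the bench; its x and y axes run along the keys and turn with the spindle. The keys form a cross 28 mm over all and 8 mm wide (the top 3 mm: 5.5 mm), standing on the housing; above them is a smooth rod, 12.5 mm diameter. A spool not aligned rests on the keys with its underside at this height; aligned, it slides on down
- spindle_tip (a point): top of the spindle, on its axis, 163 mm above the bench, 66 mm above the key tops; the tip is a cone 8 mm high, 4 mm wide at its top
- seat (a joint): travel of the sprung black seat plate (65 mm disc round the foot of the keys): 0 when up, its top 79 mm above the bench; 0.008 m when pressed to its stop, its top 71 mm above the bench, which is where the underside of a fully home spool lies. The spring pushes up with 4 N at 0 and 8 N at the stop, and lifts a spool that is let go
- orange_spool: bystander: full spool of orange thread with cream flanges, 60 mm diameter, 80 mm tall, about 190 g; origin at the centre of its underside
- magenta_spool: bystander: full spool of dark magenta thread with cream flanges, 60 mm diameter, 80 mm tall, about 190 g; origin at the centre of its underside
- pincushion: bystander: red tomato pincushion with a green star and some pins, 90 mm wide, 56 mm tall (80 mm over the pins); origin at the centre of its underside
Mind the look-alikes: they are no part of the job. What is shaped like the spool but purple is not meant.

How it is judged:
On the way, in this order (a step that is already met when the one before it is completed fails the run):
1. the empty spool is lifted off the bench, held by its top rim (height (world z) of spool above 0.03 m and contact force between the fingers and spool above 1 N and z of the grasp point in the frame of spool above 0.052 m), for 0.2 s.
2. the spool is on the spindle and its bore has meshed with the keys (underside at least 6 mm below the key tops) (horizontal distance between spool and key_tops below 0.005 m and z of spool in the frame of key_tops below -0.006 m and angle between spool's own z axis and vertical below 0.1 rad), for 0.1 s.
At the end, for the whole second after the job is handed in: the spool is upright on the spindle (axis within 4 mm, tilt under 0.07 rad), its underside over 23 mm below the key tops, the seat plate held down at least 6.5 of its 8 mm, at rest, the fingers still gripping its top rim (TCP over 52 mm above the underside) (horizontal distance between spool and key_tops below 0.004 m and z of spool in the frame of key_tops below -0.023 m and angle between spool's own z axis and vertical below 0.07 rad and value of joint seat above 0.0065 m and linear speed of spool below 0.02 m/s and contact force between the fingers and spool above 2 N and z of the grasp point in the frame of spool above 0.052 m); the arm keeps its last pose, push and grip.
It fails at once if the orange spool is shifted more than 20 mm or tipped over (distance of orange_spool from where it was at the start of the episode above 0.02 m or angle between orange_spool's own z axis and vertical above 0.5 rad).
It fails at once if the magenta spool is shifted more than 20 mm or tipped over (distance of magenta_spool from where it was at the start of the episode above 0.02 m or angle between magenta_spool's own z axis and vertical above 0.5 rad).
It fails at once if the pincushion is shifted more than 20 mm or tipped over (distance of pincushion from where it was at the start of the episode above 0.02 m or angle between pincushion's own z axis and vertical above 0.5 rad).
It also fails if it takes over 43 s, if anything falls off the work surface, if the arm or the gripper's body presses on something with over 40 N, if the wrist force passes 120 N, or if a joint passes its speed limit or range.

### The arm

A 7-joint arm with a two-finger parallel gripper is mounted at the origin on the work surface. World frame = base frame: x ahead of the robot, y to its left, z up, the work surface at z = 0. Lengths are in m, angles in rad, forces in N, time in s.
With the tool pointing down it reaches from about 0.425 to 0.875 m from the base axis. Payload 4.7 kg.
Tool frame: the origin (TCP) lies between the finger pads, 19 mm behind the fingertips; this is the grasp point; z points along the fingers, y is the line along which they close (so a half turn about z gives the same grasp; the last joint's range is limited). The gripper opens to 87 mm and grips with 3 to 60 N. Pads are 19 mm wide; open, the fingers measure 117 mm over their backs; the gripper's body (75 mm by 190 mm) begins 51 mm behind the grasp point.
Start: joints at [-1.176, 0.321, -0.07, 1.45, 0.023, 1.371, -0.057], TCP at [0.242, 0.603, 0.241] pointing down, gripper open.
Joint ranges: [-2.86, 2.86], [-0.3, 2.09], [-1.38, 1.24], [0.06, 2.45], [-1.56, 4.7], [0.09, 2.05], [-2.69, 2.69]. Speed limits (rad/s): [2.57, 2.57, 3.14, 3.14, 3.14, 3.14, 3.14].

### API

Orientations are given as a rotation vector (axis times angle).
In Python, from bench import ctrl, vision gives the robot as it stands.
- The arm moves only by the tool jog_arm, never from a script. Its argument "increments" is a list of rows, each an object of numbers: "tx", "ty", "tz": the shift along the tool's x, y, z in mm; "wx", "wy", "wz": the turn, a rotation vector about the tool's x, y, z in rad; "gripper": the opening, from 0 (shut) to 1 (fully open). In form: [{"tx": .., "ty": .., "tz": .., "wx": .., "wy": .., "wz": .., "gripper": ..}, ...]. A call has exactly 5 rows; each row is the pose to reach, as a shift and turn from the pose commanded when the call began, along the tool's axes at that moment; what a row does not reach only later rows make up. A row lasts 1/12 s, in which the tool goes at most 41.7 mm and 7.16 degrees, less where a joint would pass 70% of its speed; a pose out of reach is approached as far as the arm can. A call with a gripper value outside its range is refused whole. The fingers move at their own pace and stop on an object; "grip_force" is the grip in N (left out, the last holds). Time passes only in rows, so rows that repeat a pose let the fingers close, or fill a call up. It gives the time, the measured TCP pose, the force, the opening and the grip force at its end, in the units of the state.
- ctrl.get_state(): the state, without advancing time (a new reading comes with each control period).
- vision.get_image(name): name is "side" or "top"; returns a dict with "color" (400x640x3 uint8, blue, green, red), "fx", "fy", "cx", "cy" (pixels), "extrinsics" (4x4, takes a point from world to camera coordinates). Camera axes: x right, y down, z forward; pixel columns grow to the right and rows downward; lengths in m; the calibration is good to about 2 mm. A picture is of the moment at which its call begins. There is no depth.
- ctrl.close_job(): hands the job in; it is judged then, once.
Trained networks look in the newest picture that a camera, given by its name, has taken for a name from the list of things; names that differ only in an ending like _2 or _b are one class to them, and where a whole thing is asked for, a point or a joint stands for the part that bears it (a point fixed in the world has none). Each returns a list of dicts, best first, with "conf" (0 to 1); they miss things now and then, are a little off and sometimes report something else, mostly with a low value. They report only what shows in the picture. A call takes as long as a camera call. They do not tell look-alikes from the thing itself.
- vision.spot_in(camera, thing): "bbox" ([left, top, right, bottom] in pixels, round what is visible of it).
The state is a dict: "time": time; "joint_positions": joint angles; "qd": joint speeds; "joint_torque": joint torques, N m; "position": TCP position; "tool_rot": TCP orientation; "ft_force": force on the tool from outside, world axes, zero at the start; "torque": the same for the moment, N m; "grip_width": opening from 0.0 (shut) to 1.0 (fully open); "grip_force": force on a finger pad.
Only numpy, scipy, OpenCV 4.12 (cv2) and the standard library are available. Lean on these libraries where they do the work, as an engineer would, in place of code of your own. Each camera call takes 0.05 s, during which the arm holds its last target. There are 200 camera calls.

## Working session

There is one attempt and no reset: what is moved stays moved. The work goes in short steps, Python scripts to look and compute and a tool call to move; the robot and the scene stay as the last step left them, time stands still between calls to the robot, and variables do not carry over. Pictures are saved under pics/ and viewed, at most 10 in all, crops included, and the job is handed in when it is done.

Besides the shell and the picture viewer there is one more tool, called after "Call:" by a JSON object that holds its "method" and its "body". jog_arm: Moves the arm, as the interface text tells. Its arguments: {"type":"object","properties":{"increments":{"type":"array"},"grip_force":{"type":"number"}},"required":["increments"]}

```bash
mkdir -p pics; ls
python3 - <<'E'
from bench import ctrl, vision
import cv2,numpy as np
s=ctrl.get_state(); print({k:np.round(v,3).tolist() for k,v in s.items()})
for n in("top","side"):
    im=vision.get_image(n); cv2.imwrite(f"pics/{n}0.png",im["color"])
    print(n,im["fx"],im["fy"],im["cx"],im["cy"],np.round(im["extrinsics"],4).tolist())
    for t in("spool","winder","spindle_tip","orange_spool","magenta_spool","pincushion"):
        print(t,[(np.round(d["bbox"]).tolist(),round(d["conf"],2)) for d in vision.spot_in(n,t)[:3]])
E
```

```text
pics
{'time': 0.0, 'joint_positions': [-1.176, 0.322, -0.07, 1.452, 0.023, 1.371, -0.057], 'qd': [0.0, 0.001, 0.003, -0.001, -0.001, -0.001, -0.0], 'joint_torque': [0.0, -49.129, -0.403, -31.252, -0.064, 0.044, 0.0], 'position': [0.241, 0.603, 0.24], 'tool_rot': [-0.594, -3.085, 0.003], 'ft_force': [-0.634, 0.316, 0.135], 'torque': [-0.023, -0.018, 0.015], 'grip_force': 0.0, 'grip_width': 1.005}
top 473.10625460161003 473.10625460161003 321.1151803058704 191.42196575057142 [[0.0227, -0.9997, 0.0001, -0.1154], [-0.9842, -0.0224, -0.1756, 0.6114], [0.1756, 0.0039, -0.9845, 0.9603], [0.0, 0.0, 0.0, 1.0]]
spool [([411.0, 150.0, 449.0, 180.0], 0.91), ([326.0, 167.0, 353.0, 201.0], 0.9), ([373.0, 170.0, 404.0, 204.0], 0.66)]
winder [([133.0, 196.0, 291.0, 280.0], 0.64)]
spindle_tip [([233.0, 226.0, 269.0, 257.0], 0.88)]
orange_spool [([434.0, 248.0, 470.0, 274.0], 0.84)]
magenta_spool [([352.0, 232.0, 378.0, 263.0], 0.75), ([237.0, 224.0, 269.0, 260.0], 0.28)]
pincushion [([318.0, 107.0, 360.0, 148.0], 0.69)]
side 380.3176786813355 380.3176786813355 317.11254822243404 195.14856912514503 [[-0.7267, -0.6869, 0.0023, 0.3701], [-0.4455, 0.4688, -0.7627, 0.4071], [0.5228, -0.5553, -0.6467, 0.5683], [0.0, 0.0, 0.0, 1.0]]
spool [([341.0, 148.0, 365.0, 182.0], 0.96), ([338.0, 172.0, 363.0, 208.0], 0.63), ([308.0, 189.0, 337.0, 227.0], 0.62)]
winder [([182.0, 235.0, 355.0, 400.0], 0.75), ([290.0, 238.0, 322.0, 281.0], 0.54)]
spindle_tip [([286.0, 238.0, 322.0, 279.0], 0.75)]
orange_spool [([413.0, 174.0, 438.0, 211.0], 0.66)]
magenta_spool [([364.0, 206.0, 392.0, 248.0], 0.65)]
pincushion [([267.0, 173.0, 301.0, 204.0], 0.76)]
```

View pics/top0.png

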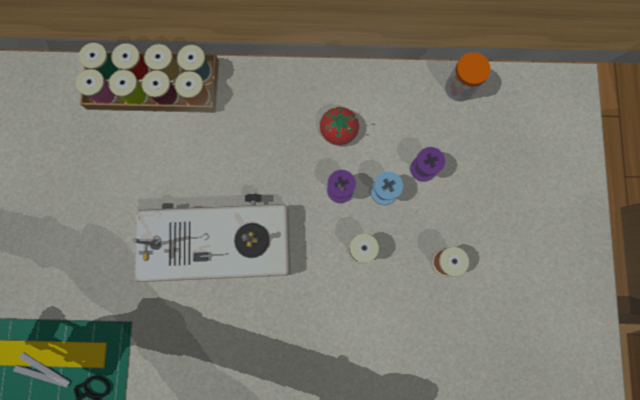

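View pics/side0.png

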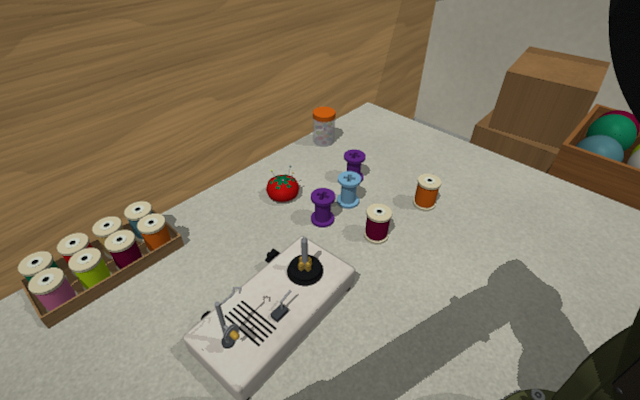

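```bash
cat > h.py <<'E'
from bench import ctrl, vision
import cv2,numpy as np
def cam(n):
    im=vision.get_image(n); im["K"]=np.array([[im["fx"],0,im["cx"]],[0,im["fy"],im["cy"]],[0,0,1]]); im["E"]=np.array(im["extrinsics"]); return im
def ray(im,px,z):
    R,t=im["E"][:3,:3],im["E"][:3,3]; c=-R.T@t; d=R.T@np.linalg.inv(im["K"])@[px[0],px[1],1]
    return (c+d*(z-c[2])/d[2])
def proj(im,P):
    p=im["K"]@(im["E"][:3,:3]@P+im["E"][:3,3]); return p[:2]/p[2]
def rect(im,c,z,half=.05,N=400):
    """plane z seen from above: col right = -y, row down = -x (like the top picture)"""
    w=[(c[0]+a*half,c[1]+b*half,z) for a,b in((1,1),(1,-1),(-1,-1),(-1,1))]
    src=np.float32([proj(im,np.array(p)) for p in w]); dst=np.float32([[0,0],[N,0],[N,N],[0,N]])
    return cv2.warpPerspective(im["color"],cv2.getPerspectiveTransform(src,dst),(N,N),flags=cv2.INTER_CUBIC)
E
python3 - <<'E'
from h import *
T=cam("top");S=cam("side")
sp=ray(T,(388,185),.08); ky=ray(T,(251,239),.097)
print(sp,ky)
out=np.hstack([rect(T,sp,.08),rect(T,ky,.097)])
out2=np.hstack([rect(S,sp,.08),rect(S,ky,.097)])
cv2.imwrite("pics/rect.png",cv2.resize(np.vstack([out,out2]),(600,600),interpolation=cv2.INTER_AREA))
# other things at mid-height
for n,p,z in(("mag",(364,247),.08),("ora",(454,261),.08),("pin",(339,126),.05),("purpL",(341,184),.08),("purpR",(431,161),.08)): print(n,ray(T,p,z))
E
```

```text
[ 0.62613402 -0.2412976   0.08      ] [0.50564368 0.03741614 0.097     ]
mag [ 0.49582695 -0.19194403  0.08      ]
ora [ 0.47164169 -0.37526378  0.08      ]
pin [ 0.76219799 -0.13762331  0.05      ]
purpL [ 0.62602694 -0.14288705  0.08      ]
purpR [ 0.67985153 -0.3322353   0.08      ]
```

View pics/rect.png

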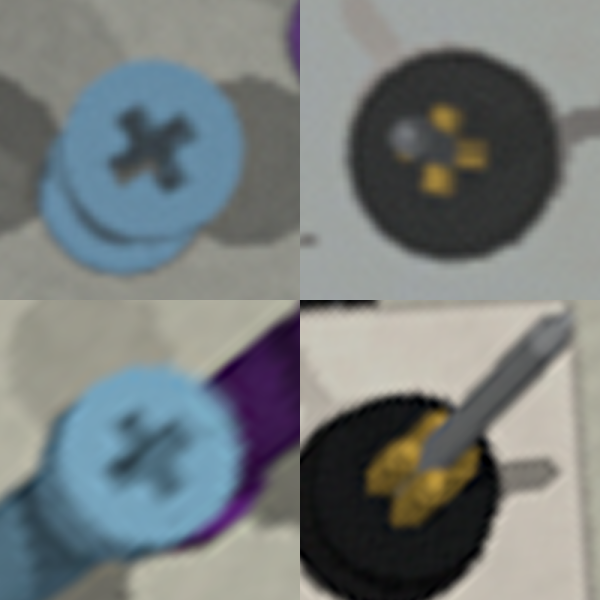

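Run:
```python
from h import *
T=cam("top");S=cam("side")
def w(c,u,v,half,N): s=2*half/N; return c[0]+half-(v+.5)*s, c[1]+half-(u+.5)*s
N=400;h=.05
def cross(g,uv,rmin,rmax,mm=.25e-3):  # 4-fold angle of 'weight' g
    v,u=np.mgrid[:N,:N]; x=-(v-uv[1]);y=-(u-uv[0]); r=np.hypot(x,y)*mm
    m=(r>rmin)&(r<rmax); return np.degrees(np.angle((g*m*np.exp(4j*np.arctan2(y,x))).sum()))/4
sp=np.array([.6255,-.242]); ky=np.array([.5056,.0365])
for n,im in(("top",T),("side",S)):
    R=rect(im,sp,.08); hsv=cv2.cvtColor(R,cv2.COLOR_BGR2HSV)
    # rim circle: best-contrast circle of radius 30 mm (120 px) on the blue mask
    g=cv2.GaussianBlur(cv2.cvtColor(R,cv2.COLOR_BGR2GRAY),(0,0),4)
    c=cv2.HoughCircles(g,cv2.HOUGH_GRADIENT,1,400,param1=40,param2=10,minRadius=116,maxRadius=124)
    print(n,"rim",c[0,0] if c is not None else None, w(sp,*c[0,0,:2],h,N) if c is not None else "")
    gg=255.-cv2.cvtColor(R,cv2.COLOR_BGR2GRAY); uv=c[0,0,:2]
    if n=="top":
        d=(gg>np.median(gg[150:250,150:250])+20); 
        m=np.zeros_like(d);cv2.circle(k:=m.astype(np.uint8),tuple(int(q) for q in uv),70,1,-1); d=d&(k>0)
        ys,xs=np.nonzero(d); print("bore centroid",xs.mean(),ys.mean(),w(sp,xs.mean(),ys.mean(),h,N))
    print("yaw spool",[cross(gg,p,.009,.0145) for p in(uv,(xs.mean(),ys.mean()))])
    R=rect(im,ky,.079); g=cv2.GaussianBlur(cv2.cvtColor(R,cv2.COLOR_BGR2GRAY),(0,0),4)
    c=cv2.HoughCircles(g,cv2.HOUGH_GRADIENT,1,400,param1=40,param2=10,minRadius=126,maxRadius=134)
    if c is not None: print(n,"seat",c[0,0],w(ky,*c[0,0,:2],h,N))
    R=rect(im,ky,.097); b=cv2.inRange(cv2.cvtColor(R,cv2.COLOR_BGR2HSV),(10,100,70),(35,255,255))
    _,_,st,ce=cv2.connectedComponentsWithStats(b)
    for s,q in zip(st[1:],ce[1:]):
        if s[4]>60: print(" brass",s[4],np.round(w(ky,*q,h,N),4))
tip=ray(T,(0,0),.163)
R=rect(T,ky,.163); cv2.imwrite("pics/tip.png",np.hstack([R,rect(S,ky,.163)]))
```

```text
top rim None Traceback (most recent call last):
  File "<stdin>", line 15, in <module>
TypeError: 'NoneType' object is not subscriptable
```

Call:
{"method": "jog_arm", "body": {"increments": [{"tx":0,"ty":0,"tz":-30},{"tx":0,"ty":0,"tz":-30},{"tx":-30,"ty":0,"tz":-30},{"tx":-70,"ty":0,"tz":-30},{"tx":-110,"ty":0,"tz":-30}]}}

```text
validation failed for argument at $.in...
```

```bash
cat > m.py <<'E'
from h import *
from scipy.optimize import minimize
A=np.linspace(0,2*np.pi,180,endpoint=False)
def circ(R,r,mm=4.):  # strongest circle of radius r (mm) near the middle; returns px
    g=cv2.GaussianBlur(R.astype(np.float32),(0,0),3)
    def f(u,v):
        s=lambda q:cv2.remap(g,(u+q*mm*np.cos(A)).astype(np.float32)[None],(v+q*mm*np.sin(A)).astype(np.float32)[None],1)[0]
        return np.minimum(np.linalg.norm(s(r+1.5)-s(r-1.5),axis=1),40).mean()
    sc=[(f(u,v),u,v) for u in range(160,241,2) for v in range(160,241,2)]
    return max(sc)
def w(c,u,v,half=.05,N=400): s=2*half/N; return np.round([c[0]+half-(v+.5)*s, c[1]+half-(u+.5)*s],4)
def cross(g,uv,rmin,rmax,N=400):
    v,u=np.mgrid[:N,:N]; x=-(v-uv[1]);y=-(u-uv[0]); r=np.hypot(x,y)/4
    return np.degrees(np.angle((g*((r>rmin)&(r<rmax))*np.exp(4j*np.arctan2(y,x))).sum()))/4
E
python3 - <<'E'
from m import *
T=cam("top");S=cam("side")
sp=np.array([.6255,-.242]); ky=np.array([.5056,.0365])
for n,im in(("top",T),("side",S)):
    R=rect(im,sp,.08); s,u,v=circ(R,30); gg=255.-cv2.cvtColor(R,cv2.COLOR_BGR2GRAY)
    print(n,"rim",s,w(sp,u,v),"yaw",cross(gg,(u,v),8,14.5))
    R=rect(im,ky,.079); s,u,v=circ(R,32.5); print("seat",s,w(ky,u,v))
    R=rect(im,ky,.097); b=cv2.inRange(cv2.cvtColor(R,cv2.COLOR_BGR2HSV),(10,100,70),(35,255,255))
    _,_,st,ce=cv2.connectedComponentsWithStats(b)
    for q,c in zip(st[1:],ce[1:]):
        if q[4]>60: print(" brass",q[4],w(ky,*c))
cv2.imwrite("pics/tip.png",np.hstack([rect(T,ky,.163),rect(S,ky,.163)]))
E
```

```text
top rim 33.824306 [ 0.6269 -0.2426] yaw 32.84729468494059
seat 23.439974 [0.507  0.0424]
 brass 1143 [0.5162 0.0387]
 brass 1255 [0.5039 0.0302]
 brass 1433 [0.4955 0.0416]
side rim 38.76437 [ 0.6239 -0.2411] yaw 31.856909752641023
seat 25.92634 [0.505  0.0409]
 brass 10250 [0.4976 0.048 ]
```

View pics/tip.png

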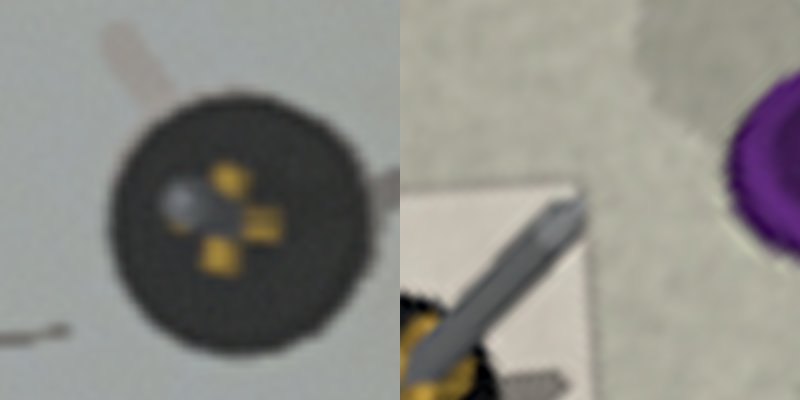

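Call:
{"method": "jog_arm", "body": {"increments": [{"tx":0,"ty":0,"tz":-30,"wx":0,"wy":0,"wz":0,"gripper":1},{"tx":0,"ty":-20,"tz":-40,"wx":0,"wy":0,"wz":0,"gripper":1},{"tx":0,"ty":-60,"tz":-40,"wx":0,"wy":0,"wz":0,"gripper":1},{"tx":0,"ty":-95,"tz":-40,"wx":0,"wy":0,"wz":0,"gripper":1},{"tx":0,"ty":-130,"tz":-40,"wx":0,"wy":0,"wz":0,"gripper":1}]}}

```text
time: 1.42
position: [0.1927, 0.4815, 0.2813]
tool_rot: [0.594, 3.085, 0.001]
ft_force: [-0.1, -0.6, 0.7]
grip_width: 0.999
grip_force: 0.0
```

Call:
{"method": "jog_arm", "body": {"increments": [{"tx":-40,"ty":-12,"tz":0,"wx":0,"wy":0,"wz":0,"gripper":1},{"tx":-80,"ty":-24,"tz":0,"wx":0,"wy":0,"wz":0,"gripper":1},{"tx":-120,"ty":-36,"tz":0,"wx":0,"wy":0,"wz":0,"gripper":1},{"tx":-160,"ty":-48,"tz":0,"wx":0,"wy":0,"wz":0,"gripper":1},{"tx":-200,"ty":-60,"tz":0,"wx":0,"wy":0,"wz":0,"gripper":1}]}}

```text
time: 1.83
position: [0.3575, 0.3515, 0.2818]
tool_rot: [0.594, 3.084, 0.002]
ft_force: [0.7, 0.3, 0.7]
grip_width: 1.001
grip_force: 0.0
```

Call:
{"method": "jog_arm", "body": {"increments": [{"tx":-37,"ty":-18,"tz":0,"wx":0,"wy":0,"wz":0,"gripper":1},{"tx":-75,"ty":-36,"tz":0,"wx":0,"wy":0,"wz":0,"gripper":1},{"tx":-112,"ty":-54,"tz":0,"wx":0,"wy":0,"wz":0,"gripper":1},{"tx":-150,"ty":-72,"tz":0,"wx":0,"wy":0,"wz":0,"gripper":1},{"tx":-190,"ty":-90,"tz":0,"wx":0,"wy":0,"wz":0,"gripper":1}]}}

```text
time: 2.25
position: [0.4985, 0.1989, 0.2818]
tool_rot: [0.594, 3.084, 0.001]
ft_force: [1.3, 0.8, -1.0]
grip_width: 1.0
grip_force: 0.0
```

Call:
{"method": "jog_arm", "body": {"increments": [{"tx":-32,"ty":-26,"tz":0,"wx":0,"wy":0,"wz":0.12,"gripper":1},{"tx":-64,"ty":-52,"tz":0,"wx":0,"wy":0,"wz":0.24,"gripper":1},{"tx":-96,"ty":-78,"tz":0,"wx":0,"wy":0,"wz":0.36,"gripper":1},{"tx":-128,"ty":-104,"tz":0,"wx":0,"wy":0,"wz":0.48,"gripper":1},{"tx":-160,"ty":-130,"tz":0,"wx":0,"wy":0,"wz":0.6,"gripper":1}]}}

```text
time: 2.67
position: [0.5984, 0.0188, 0.2817]
tool_rot: [1.487, 2.767, 0.001]
ft_force: [1.3, 0.1, -0.3]
grip_width: 1.001
grip_force: 0.0
```

```bash
cat > g.py <<'E'
import sys,numpy as np
from bench import ctrl
from scipy.spatial.transform import Rotation as Ro
def go(x,y,z,yaw):  # yaw: azimuth of tool y (deg, mod 180)
    s=ctrl.get_state(); R=Ro.from_rotvec(s["tool_rot"]); p=np.array(s["position"])
    az=np.degrees(np.arctan2(*R.as_matrix()[[1,0],1])); 
    yaw=az+(yaw-az+90)%180-90; c,n=np.cos(np.radians(yaw)),np.sin(np.radians(yaw))
    T=Ro.from_matrix(np.array([[n,c,0],[-c,n,0],[0,0,-1]]))
    print("t",s["time"],"pos",np.round(p,4),"az",round(az,2),"F",np.round(s["ft_force"],1),"M",np.round(s["torque"],2),"grip",round(s["grip_width"],3),round(s["grip_force"],1),"j7",round(s["joint_positions"][6],2))
    print("mm",np.round(R.inv().apply(np.array([x,y,z])-p)*1e3,1),"w",np.round((R.inv()*T).as_rotvec(),3))
if __name__=="__main__": go(*map(float,sys.argv[1:5]))
E
python3 g.py .6255 -.242 .2 20
```

```text
Traceback (most recent call last):
  File "g.py", line 11, in <module>
    if __name__=="__main__": go(*map(float,sys.argv[1:5]))
                             ~~^^^^^^^^^^^^^^^^^^^^^^^^^^^
  File "g.py", line 8, in go
    T=Ro.from_matrix(np.array([[n,c,0],[-c,n,0],[0,0,-1]]))
  File "scipy/spatial/transform/_rotation.pyx", line 1143, in scipy.spatial.transform._rotation.Rotation.from_matrix
ValueError: Non-positive determinant (left-handed or null coordinate frame) in rotation matrix 0: [[ 0.34202014  0.93969262  0.        ]
 [-0.93969262  0.34202014  0.        ]
 [ 0.          0.         -1.        ]].
```

```bash
sed -i 's/\[\[n,c,0\],\[-c,n,0\]/[[-n,c,0],[c,n,0]/' g.py; python3 g.py .6255 -.242 .2 20
```

```text
t 2.6667 pos [0.5984 0.0188 0.2817] az 33.49 F [ 1.3  0.1 -0.3] M [-0.08 -0.02 -0.03] grip 1.001 0.0 j7 0.6
mm [-232.4 -121.4   81.6] w [0.001 0.    0.235]
```

Call:
{"method": "jog_arm", "body": {"increments": [{"tx":-34,"ty":-18,"tz":0,"wx":0,"wy":0,"wz":0,"gripper":1},{"tx":-68,"ty":-36,"tz":0,"wx":0,"wy":0,"wz":0,"gripper":1},{"tx":-102,"ty":-54,"tz":0,"wx":0,"wy":0,"wz":0,"gripper":1},{"tx":-135,"ty":-72,"tz":10,"wx":0,"wy":0,"wz":0,"gripper":1},{"tx":-165,"ty":-90,"tz":20,"wx":0,"wy":0,"wz":0,"gripper":1}]}}

```text
time: 3.08
position: [0.6151, -0.1691, 0.2619]
tool_rot: [1.479, 2.769, 0.001]
ft_force: [0.1, 0.5, -0.5]
grip_width: 1.0
grip_force: 0.0
```

Call:
{"method": "jog_arm", "body": {"increments": [{"tx":-25,"ty":-12,"tz":20,"wx":0,"wy":0,"wz":0.1,"gripper":1},{"tx":-50,"ty":-24,"tz":40,"wx":0,"wy":0,"wz":0.2,"gripper":1},{"tx":-67,"ty":-31,"tz":61,"wx":0,"wy":0,"wz":0.235,"gripper":1},{"tx":-67,"ty":-31,"tz":61,"wx":0,"wy":0,"wz":0.235,"gripper":1},{"tx":-67,"ty":-31,"tz":61,"wx":0,"wy":0,"wz":0.235,"gripper":1}]}}

```text
time: 3.5
position: [0.6252, -0.2403, 0.1988]
tool_rot: [-1.795, -2.575, 0.002]
ft_force: [0.0, 0.1, 0.8]
grip_width: 0.999
grip_force: 0.0
```

```bash
python3 g.py .6255 -.242 .075 20
```

```text
t 3.5 pos [ 0.6252 -0.2403  0.1988] az 20.24 F [0.  0.1 0.8] M [-0.02 -0.02 -0.04] grip 0.999 0.0 j7 0.88
mm [-1.900e+00  1.000e-01  1.238e+02] w [-0.003 -0.001  0.004]
```

Call:
{"method": "jog_arm", "body": {"increments": [{"tx":-1,"ty":0,"tz":35,"wx":0,"wy":0,"wz":0,"gripper":1},{"tx":-1,"ty":0,"tz":70,"wx":0,"wy":0,"wz":0,"gripper":1},{"tx":-1,"ty":0,"tz":100,"wx":0,"wy":0,"wz":0,"gripper":1},{"tx":-1,"ty":0,"tz":124,"wx":0,"wy":0,"wz":0,"gripper":1},{"tx":-1,"ty":0,"tz":124,"wx":0,"wy":0,"wz":0,"gripper":0.8}]}}

```text
time: 3.92
position: [0.6246, -0.2365, 0.072]
tool_rot: [-1.785, -2.576, 0.001]
ft_force: [-0.1, 1.4, -0.4]
grip_width: 0.974
grip_force: 0.0
```

Call:
{"method": "jog_arm", "body": {"increments": [{"tx":0,"ty":0,"tz":0,"wx":0,"wy":0,"wz":0,"gripper":0.4},{"tx":0,"ty":0,"tz":0,"wx":0,"wy":0,"wz":0,"gripper":0.4},{"tx":0,"ty":0,"tz":0,"wx":0,"wy":0,"wz":0,"gripper":0.4},{"tx":0,"ty":0,"tz":0,"wx":0,"wy":0,"wz":0,"gripper":0.4},{"tx":0,"ty":0,"tz":0,"wx":0,"wy":0,"wz":0,"gripper":0.4}], "grip_force": 35}}

```text
time: 4.33
position: [0.6278, -0.241, 0.0786]
tool_rot: [1.792, 2.576, 0.002]
ft_force: [-1.1, 0.9, 5.2]
grip_width: 0.669
grip_force: 35.2
```

```bash
python3 g.py .6255 -.242 .28 20
```

```text
t 4.3333 pos [ 0.6278 -0.241   0.0786] az 20.35 F [-1.1  0.9  5.2] M [-0.07  0.06  0.06] grip 0.669 35.2 j7 0.93
mm [  -0.5   -1.9 -201.4] w [0.003 0.002 0.006]
```

Call:
{"method": "jog_arm", "body": {"increments": [{"tx":0,"ty":0,"tz":-20,"wx":0,"wy":0,"wz":0,"gripper":0.4},{"tx":0,"ty":0,"tz":-55,"wx":0,"wy":0,"wz":0,"gripper":0.4},{"tx":0,"ty":0,"tz":-90,"wx":0,"wy":0,"wz":0,"gripper":0.4},{"tx":0,"ty":0,"tz":-125,"wx":0,"wy":0,"wz":0,"gripper":0.4},{"tx":0,"ty":0,"tz":-160,"wx":0,"wy":0,"wz":0,"gripper":0.4}]}}

```text
time: 4.75
position: [0.6263, -0.2405, 0.2385]
tool_rot: [1.794, 2.578, 0.001]
ft_force: [0.5, 0.6, -0.6]
grip_width: 0.671
grip_force: 35.2
```

```bash
python3 g.py .506 .0418 .275 -20.2
python3 - <<'E'
from h import *
S=cam("side");cv2.imwrite("pics/s1.png",S["color"][60:300,200:520]);
E
```

```text
t 4.75 pos [ 0.6263 -0.2405  0.2385] az 20.32 F [ 0.5  0.6 -0.6] M [-0.1  0.  -0. ] grip 0.671 35.2 j7 0.87
mm [306.5 -14.7 -36.6] w [ 0.001 -0.     0.707]
```

View pics/s1.png

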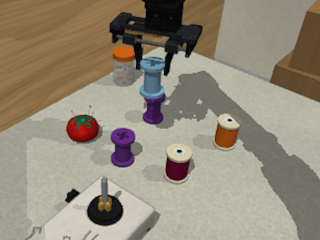

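The spool is held upright by its rim at crop pixel (152,76), clear of its neighbours. The spindle is at about (105,195).

Call:
{"method": "jog_arm", "body": {"increments": [{"tx":25,"ty":0,"tz":-25,"wx":0,"wy":0,"wz":0,"gripper":0.4},{"tx":60,"ty":-3,"tz":-37,"wx":0,"wy":0,"wz":0,"gripper":0.4},{"tx":100,"ty":-5,"tz":-37,"wx":0,"wy":0,"wz":0,"gripper":0.4},{"tx":140,"ty":-7,"tz":-37,"wx":0,"wy":0,"wz":0,"gripper":0.4},{"tx":170,"ty":-9,"tz":-37,"wx":0,"wy":0,"wz":0,"gripper":0.4}]}}

```text
time: 5.22
position: [0.5581, -0.081, 0.2737]
tool_rot: [-1.792, -2.58, -0.004]
ft_force: [1.0, 0.7, -0.8]
grip_width: 0.672
grip_force: 35.2
```

Call:
{"method": "jog_arm", "body": {"increments": [{"tx":30,"ty":-1,"tz":0,"wx":0,"wy":0,"wz":0.12,"gripper":0.4},{"tx":60,"ty":-3,"tz":0,"wx":0,"wy":0,"wz":0.24,"gripper":0.4},{"tx":90,"ty":-4,"tz":0,"wx":0,"wy":0,"wz":0.36,"gripper":0.4},{"tx":115,"ty":-5,"tz":0,"wx":0,"wy":0,"wz":0.48,"gripper":0.4},{"tx":136,"ty":-6,"tz":0,"wx":0,"wy":0,"wz":0.6,"gripper":0.4}]}}

```text
time: 5.63
position: [0.5052, 0.0433, 0.2737]
tool_rot: [-2.475, -1.934, -0.003]
ft_force: [0.2, -0.6, -0.8]
grip_width: 0.674
grip_force: 35.1
```

Call:
{"method": "jog_arm", "body": {"increments": [{"tx":0,"ty":0,"tz":0,"wx":0,"wy":0,"wz":0.107,"gripper":0.4},{"tx":0,"ty":0,"tz":0,"wx":0,"wy":0,"wz":0.107,"gripper":0.4},{"tx":0,"ty":0,"tz":0,"wx":0,"wy":0,"wz":0.107,"gripper":0.4},{"tx":0,"ty":0,"tz":0,"wx":0,"wy":0,"wz":0.107,"gripper":0.4},{"tx":0,"ty":0,"tz":0,"wx":0,"wy":0,"wz":0.107,"gripper":0.4}]}}

```text
time: 6.05
position: [0.5064, 0.04, 0.2734]
tool_rot: [2.572, 1.804, 0.0]
ft_force: [-0.0, -0.3, -0.0]
grip_width: 0.675
grip_force: 35.2
```

```bash
python3 g.py .506 .0418 .275 -20.2
python3 - <<'E'
from m import *
S=cam("side");s=ctrl.get_state()["position"]; z=s[2]+.005
R=rect(S,s[:2],z); sc,u,v=circ(R,30); gg=255.-cv2.cvtColor(R,cv2.COLOR_BGR2GRAY)
print("rim",sc,w(s,u,v),"yaw",cross(gg,(u,v),8,14.5))
cv2.imwrite("pics/s2.png",np.hstack([cv2.resize(S["color"][120:300,210:390],(400,400),interpolation=2),R]))
E
```

```text
t 6.05 pos [0.5064 0.04   0.2734] az -19.91 F [-0.  -0.3 -0. ] M [-0.08  0.06 -0.06] grip 0.675 35.2 j7 -0.48
mm [ 1.6 -1.  -1.6] w [0.    0.    0.005]
rim 18.862425 [0.4972 0.049 ] yaw -30.820334966967682
```

View pics/s2.png

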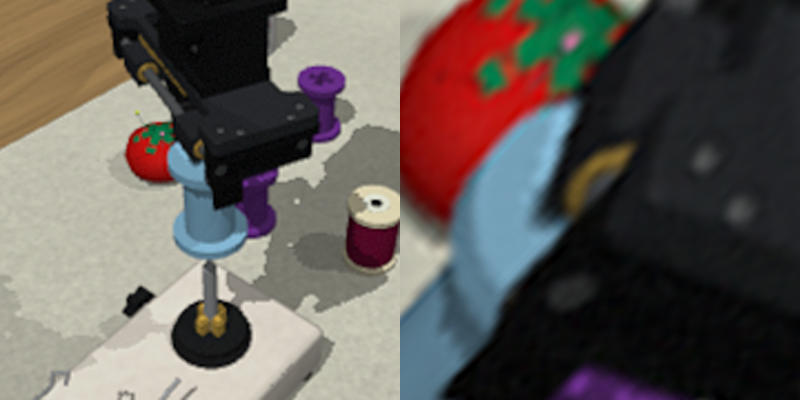

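The spool hangs centred over the spindle tip (bottom rim at left-view (210,247), tip at (209,262)). I'll lower it.

Call:
{"method": "jog_arm", "body": {"increments": [{"tx":1,"ty":0,"tz":15,"wx":0,"wy":0,"wz":0,"gripper":0.4},{"tx":1,"ty":0,"tz":28,"wx":0,"wy":0,"wz":0,"gripper":0.4},{"tx":1,"ty":0,"tz":36,"wx":0,"wy":0,"wz":0,"gripper":0.4},{"tx":1,"ty":0,"tz":44,"wx":0,"wy":0,"wz":0,"gripper":0.4},{"tx":1,"ty":0,"tz":50,"wx":0,"wy":0,"wz":0,"gripper":0.4}]}}

```text
time: 6.52
position: [0.5065, 0.0417, 0.2225]
tool_rot: [2.572, 1.804, -0.001]
ft_force: [0.5, 0.3, 0.3]
grip_width: 0.673
grip_force: 35.2
```

```bash
python3 g.py .506 .0418 .18 -20.2
```

```text
t 6.5167 pos [0.5065 0.0417 0.2225] az -19.9 F [0.5 0.3 0.3] M [-0.18  0.01 -0.03] grip 0.673 35.2 j7 -0.47
mm [-0.1 -0.4 42.5] w [-0.     0.     0.005]
```

Clean entry. Down to the keys (underside 97 mm means TCP about 0.172–0.175).

Call:
{"method": "jog_arm", "body": {"increments": [{"tx":0,"ty":0,"tz":15,"wx":0,"wy":0,"wz":0,"gripper":0.4},{"tx":0,"ty":0,"tz":27,"wx":0,"wy":0,"wz":0,"gripper":0.4},{"tx":0,"ty":0,"tz":38,"wx":0,"wy":0,"wz":0,"gripper":0.4},{"tx":0,"ty":0,"tz":45,"wx":0,"wy":0,"wz":0,"gripper":0.4},{"tx":0,"ty":0,"tz":50,"wx":0,"wy":0,"wz":0,"gripper":0.4}]}}

```text
time: 6.93
position: [0.5062, 0.0419, 0.1723]
tool_rot: [-2.572, -1.805, 0.002]
ft_force: [-0.6, -0.8, 0.3]
grip_width: 0.676
grip_force: 35.2
```

```bash
python3 g.py .506 .0418 .146 -20.2
```

```text
t 6.9333 pos [0.5062 0.0419 0.1723] az -19.88 F [-0.6 -0.8  0.3] M [-0.2   0.04  0.  ] grip 0.676 35.2 j7 -0.45
mm [-0.2 -0.2 26.3] w [-0.001  0.001  0.006]
```

Call:
{"method": "jog_arm", "body": {"increments": [{"tx":0,"ty":0,"tz":2,"wx":0,"wy":0,"wz":0,"gripper":0.4},{"tx":0,"ty":0,"tz":4,"wx":0,"wy":0,"wz":0,"gripper":0.4},{"tx":0,"ty":0,"tz":6,"wx":0,"wy":0,"wz":0,"gripper":0.4},{"tx":0,"ty":0,"tz":8,"wx":0,"wy":0,"wz":0,"gripper":0.4},{"tx":0,"ty":0,"tz":10,"wx":0,"wy":0,"wz":0,"gripper":0.4}]}}

```text
time: 7.35
position: [0.5069, 0.0422, 0.1633]
tool_rot: [2.571, 1.804, 0.001]
ft_force: [0.6, -0.3, 0.2]
grip_width: 0.674
grip_force: 35.1
```

```bash
python3 g.py .506 .0418 .146 -20.2
```

```text
t 7.35 pos [0.5069 0.0422 0.1633] az -19.88 F [ 0.6 -0.3  0.2] M [-0.23 -0.16  0.04] grip 0.674 35.1 j7 -0.44
mm [-0.6 -0.7 17.3] w [ 0.001 -0.     0.006]
```

No contact force with the underside about 9 mm below the key tops, so it has meshed. I'll go on down to the seat.

Call:
{"method": "jog_arm", "body": {"increments": [{"tx":0,"ty":0,"tz":4,"wx":0,"wy":0,"wz":0,"gripper":0.4},{"tx":0,"ty":0,"tz":8,"wx":0,"wy":0,"wz":0,"gripper":0.4},{"tx":0,"ty":0,"tz":11,"wx":0,"wy":0,"wz":0,"gripper":0.4},{"tx":0,"ty":0,"tz":14,"wx":0,"wy":0,"wz":0,"gripper":0.4},{"tx":0,"ty":0,"tz":16,"wx":0,"wy":0,"wz":0,"gripper":0.4}]}}

```text
time: 7.77
position: [0.5071, 0.0424, 0.1489]
tool_rot: [-2.571, -1.804, -0.002]
ft_force: [-6.5, -0.5, 24.8]
grip_width: 0.673
grip_force: 35.4
```

```bash
python3 g.py .506 .0418 .146 -20.2
```

```text
t 7.7667 pos [0.5071 0.0424 0.1489] az -19.88 F [-6.5 -0.5 24.8] M [-0.29  1.4  -0.03] grip 0.673 35.4 j7 -0.43
mm [-1.  -0.8  2.9] w [ 0.001 -0.001  0.006]
```

Run:
```python
from h import *
S=cam("side"); T=cam("top")
A=cv2.resize(S["color"][190:290,250:350],(400,400),interpolation=2)
# expected underside rim circle (r 30) if at z .071 and seat circle r 32.5 at .071 / .079, drawn thin on copy
B=A.copy()
for r,z,col in((.03,.071,(0,0,255)),(.03,.079,(0,255,0)),(.03,.151,(0,0,255)),(.03,.159,(0,255,0))):
    p=np.array([proj(S,np.array([.506+r*np.cos(a),.0418+r*np.sin(a),z])) for a in np.linspace(0,6.283,60)])
    cv2.polylines(B,[np.int32((p-[250,190]+.5)*4)],True,col,1)
cv2.imwrite("pics/s3.png",np.hstack([A,B]))
```

```text
(no output)
```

View pics/s3.png

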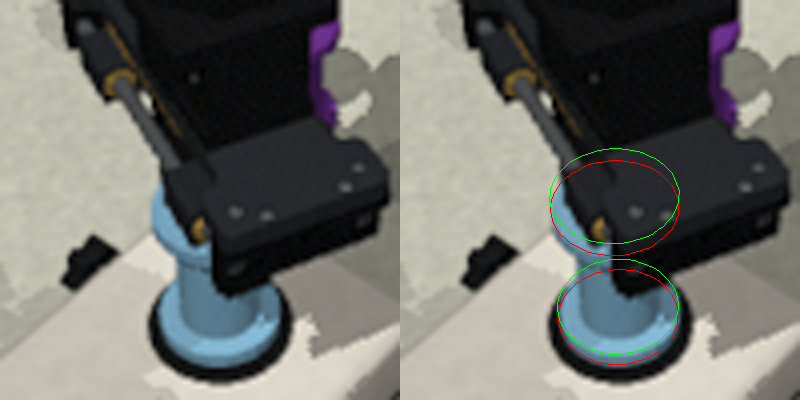

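The spool stands upright on the seat. Its lower edge (row 368) matches the fully-home outline (red, 364) better than the seat-up one (green, 354). I'll press slightly more and relieve the side force.

Call:
{"method": "jog_arm", "body": {"increments": [{"tx":0,"ty":-0.5,"tz":0.5,"wx":0,"wy":0,"wz":0,"gripper":0.4},{"tx":0,"ty":-1,"tz":1,"wx":0,"wy":0,"wz":0,"gripper":0.4},{"tx":0,"ty":-1,"tz":1,"wx":0,"wy":0,"wz":0,"gripper":0.4},{"tx":0,"ty":-1,"tz":1,"wx":0,"wy":0,"wz":0,"gripper":0.4},{"tx":0,"ty":-1,"tz":1,"wx":0,"wy":0,"wz":0,"gripper":0.4}], "grip_force": 45}}

```text
time: 8.28
position: [0.5069, 0.0425, 0.149]
tool_rot: [2.571, 1.804, 0.005]
ft_force: [-4.7, -0.2, 17.5]
grip_width: 0.671
grip_force: 45.2
```

```bash
for i in 1 2; do python3 g.py .506 .0418 .146 -20.2; done
```

```text
t 8.2833 pos [0.5069 0.0425 0.149 ] az -19.9 F [-4.7 -0.2 17.5] M [-0.45  0.81 -0.02] grip 0.671 45.2 j7 -0.43
mm [-1.  -0.6  3. ] w [ 0.002 -0.002  0.005]
t 8.2833 pos [0.5069 0.0425 0.149 ] az -19.9 F [-4.7 -0.2 17.5] M [-0.45  0.81 -0.02] grip 0.671 45.2 j7 -0.43
mm [-1.  -0.6  3. ] w [ 0.002 -0.002  0.005]
```

Call:
{"method": "jog_arm", "body": {"increments": [{"tx":0,"ty":-0.5,"tz":1,"wx":0,"wy":0,"wz":0,"gripper":0.4},{"tx":0,"ty":-0.5,"tz":2,"wx":0,"wy":0,"wz":0,"gripper":0.4},{"tx":0,"ty":-0.5,"tz":2,"wx":0,"wy":0,"wz":0,"gripper":0.4},{"tx":0,"ty":-0.5,"tz":2,"wx":0,"wy":0,"wz":0,"gripper":0.4},{"tx":0,"ty":-0.5,"tz":2,"wx":0,"wy":0,"wz":0,"gripper":0.4}]}}

```text
time: 8.7
position: [0.507, 0.0427, 0.1488]
tool_rot: [2.571, 1.804, 0.007]
ft_force: [-7.4, -1.8, 27.0]
grip_width: 0.676
grip_force: 45.3
```

```bash
python3 g.py .506 .0418 .146 -20.2
```

```text
t 8.7 pos [0.507  0.0427 0.1488] az -19.9 F [-7.4 -1.8 27. ] M [-0.57  1.61  0.02] grip 0.676 45.3 j7 -0.43
mm [-1.2 -0.6  2.8] w [ 0.003 -0.003  0.005]
```

```bash
python3 -c "
from bench import ctrl
print(ctrl.close_job())"
```

```text
the job is handed in; nothing more can be done
None
```

The light-blue spool is on the spindle, meshed with the keys and, by all readings, pressed to the stop. The arm is still gripping its top rim with about 45 N and pushing down with about 27 N. I handed the job in at 8.7 s but got no verdict back.

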